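Clear down the sectioning saw into the sample tray

TASK

Clear down the saw after a rock sample has been cut: hold the catch pan up under the chute so that its rim lifts the drop gate and every offcut slides into it, and put any offcuts lying on the bench into the pan too. Slide the vise jaw open before you lift the finished billet out, push the empty vise fully shut again afterwards, and leave the pan of offcuts standing flat in the grey sample tray with the billet upright on the tray floor beside it. Do not open the gate without the pan under the chute, and leave the other things on the bench where they are.

Things in the scene. Friction and masses are not known exactly. Their poses are not given: they have to be found in the camera images.
- saw: bench sectioning saw, white, 400 x 360 mm, 325 mm high, fixed at the left of the table. A steel chute, 72 mm wide inside, open above, walls 44 mm, leaves it towards its own -y (about world -y) and slopes down at 45 degrees to an open lip. Origin: on the table straight below the middle of that lip, 140 mm in front of the machine's side; z up
- chute_lip (a point): middle of the chute's lower lip (end of its floor), 140 mm above the table; axes of the saw: offcuts slide out towards its -y. The two gate feet: plates 16 mm long (y), 37.5 to 73.5 mm to either side (x) of the lip's middle, their middles 11 mm out (-y), their undersides 47 mm below the lip when shut. Behind the lip (+y) the chute's underside climbs at 45 degrees
- gate (a joint): drop gate across the chute lip: 0 shut, grows as it is lifted straight up, m, stop at 0.045. It weighs 0.11 kg (under 2 N to lift) and falls shut by itself. The side rims of the pan lift it from below by its two feet (see chute_lip); at 0.030 or more the offcuts slide out beneath it, usually within 3 s
- pan: loose rectangular steel catch pan, 0.17 kg: 120 (own x) x 110 (y) mm outside, 45 mm high, walls and floor 3 mm. A handle stands straight out from the middle of its -x wall; hold it by the black grip, a level bar 78 mm long (x), 18 mm wide (y), 18 mm high, its middle 119 mm from the pan's centre along -x and 36 mm above its underside. Origin: centre of the pan's underside; z up
- vise: quick-slide bench vise, blue with steel jaw plates, fixed to the table; bed 190 (own x) x 80 mm, bed surface 28 mm and jaw tops 58 mm above the table. Fixed jaw at its +x end, loose jaw slides along its -x. Origin: under its centre on the table; z up
- vise_bed (a point): the spot on the vise bed where the billet stands while clamped, 28 mm above the table, 45 mm along the vise's x
- jaw (a joint): sliding vise jaw: 0 where it stands against the billet, grows as it is slid open towards the vise's -x, m, stop at 0.035; with the billet out it can be slid fully shut, to -0.018. It needs about 4 N and stays where it is left
- jaw_lug (a point): the grip on top of the sliding jaw: upright black lug 34 mm long (vise x), 14 mm wide (vise y), from 58 to 92 mm above the table; this point is 76 mm above the table at its middle, moving with the jaw
- billet: the finished rock billet, a loose sawn block 20 (own x) x 46 (own y) x 50 mm high (z), 0.12 kg, standing between the vise jaws with its top 20 mm above them. Origin: centre of its underside; z up
- tray: shallow grey plastic sample tray, fixed, 230 (own x) x 300 (own y) mm outside, rim 16 mm high, walls and floor 4 mm. Origin: centre of its underside; z up. There is room for the pan and the billet side by side along y; the pan's handle may stick out over the rim
- offcut1: grey rock offcut, a loose chunk about 26 x 22 x 18 mm (own x, y, z), about 28 g; starts in the saw's chute behind the gate; always there. Origin: centre of its underside as it first lies
- offcut2: grey rock offcut, a loose chunk about 24 x 20 x 20 mm (own x, y, z), about 26 g; starts in the saw's chute behind the gate; always there. Origin: centre of its underside as it first lies
- offcut3: grey rock offcut, a loose chunk about 28 x 22 x 17 mm (own x, y, z), about 28 g; starts in the saw's chute behind the gate; may be absent. Origin: centre of its underside as it first lies
- offcut4: grey rock offcut, a loose chunk about 25 x 24 x 18 mm (own x, y, z), about 29 g; starts in the saw's chute behind the gate; may be absent. Origin: centre of its underside as it first lies
- offcut5: grey rock offcut, a loose chunk about 27 x 22 x 18 mm (own x, y, z), about 29 g; starts lying on the bench; may be absent. Origin: centre of its underside as it first lies
- offcut6: grey rock offcut, a loose chunk about 24 x 21 x 20 mm (own x, y, z), about 27 g; starts lying on the bench; may be absent. Origin: centre of its underside as it first lies
- offcut7: grey rock offcut, a loose chunk about 28 x 23 x 17 mm (own x, y, z), about 30 g; starts lying on the bench; may be absent. Origin: centre of its underside as it first lies
- duster: air duster can, 60 mm across, 190 mm tall; not part of the job. Origin under its centre
- screwdriver: screwdriver lying at the back; not part of the job. Origin near its middle
- lens_tube: black lens tube lying down, 130 mm long, 47 mm across; not part of the job. Origin under its middle
- tub: round white plastic tub with lid, 92 mm across, 58 mm tall; not part of the job. Origin under its centre
- gasket_plate: thin square metal gasket plate with a round hole, 50 x 50 x 5 mm; not part of the job. Origin under its centre
- caliper: caliper lying flat, 160 mm long (own x); not part of the job. Origin under its bar's middle
Not all that is in view belongs to the job. What is shaped like the pan but blue is not meant.

How it is judged:
By the outcome, as a careful person would: the job done as asked, in the order asked, and still so for the second after the job is handed in, with the robot touching nothing.
Of offcut3, offcut4, offcut5, offcut6, offcut7 only 3 to 5 are there at a start; the rules pass over those that are not, and their reading is None.
At some moment in a run one of pan, offcut5, offcut6, offcut7 may be knocked a few centimetres aside while the robot is not near it.
It also fails if it takes over 210 s, if anything falls off the work surface, if the arm or the gripper's body presses on something with over 40 N, if the wrist force passes 120 N, or if a joint passes its speed limit or range.

ROBOT

A 6-joint arm with a two-finger parallel gripper is mounted at the origin on the work surface. World frame = base frame: x ahead of the robot, y to its left, z up, the work surface at z = 0. Lengths are in m, angles in degrees, forces in N, time in s.
With the tool pointing down it reaches from about 0.375 to 0.75 m from the base axis. Payload 9 kg.
Tool frame: the origin (TCP) lies where the fingers leave the gripper's body, on its centre line; the fingertips stand 73 mm ahead of it and the grasp point (between the pads) lies 54 mm ahead of it (robot.tip_reach is the distance from the TCP to the fingertips, in m); z points along the fingers, y is the direction in which the jaws open and shut (so a half turn about z gives the same grasp; the last joint's range is limited). The gripper opens to 85 mm and grips with 20 to 120 N. Pads are 22 mm wide; open, the fingers measure 114 mm over their backs; the gripper's body (76 mm by 85 mm) begins 54 mm behind the grasp point. The pads swing forward as they close: fully open they stand 13 mm farther back than shut.
Start: joints at [50.896, 5.964, 5.575, 89.605, 0, 77.527], TCP at [0.269, 0.536, 0.304] pointing down, gripper open.
Joint ranges: [-171.21, 171.21], [-48.23, 106.86], [-62.78, 66.21], [-105.2, 120.99], [-86.42, 89.51], [-180, 180]. Speed limits (degrees/s): [127.2, 127.2, 147.25, 180, 180, 180].

INTERFACE

Orientations are given as [roll, pitch, yaw] about the fixed x, y, z axes, in that order (R = Rz(yaw) Ry(pitch) Rx(roll)).
In Python, from plant import robot gives the robot as it stands. Calls block until the motion is done:
- robot.move_pose(position, orientation): joint-space move of the TCP to a pose.
- robot.line_to(position, vel=0.15, rotation=None, guard=None): straight line of the TCP; rotation=None keeps the orientation; vel is the mean speed in m/s. With guard (N) it stops when the force on the tool has changed by that much, and returns True; else False.
- robot.goto_joints(angles): joint-space move.
- robot.set_gripper(opening): finger opening in m; the grip force is fixed at half the most; returns when the fingers have stopped.
- robot.pause(seconds).
- robot.ik(position, orientation): joint angles nearest the present ones, or None.
- robot.observe(): the state.
- robot.grab_frame(name): name is "side" or "top" or "wrist"; returns the picture (384x512x3 uint8, blue, green, red); there is no depth.
- robot.get_calibration(name): a dict with "vertical_fov" (degrees; the focal length in pixels is half the picture's height over the tangent of half this angle, whatever the lens; pixels are square), "cx", "cy" (the principal point, pixels), "k1" (the pictures are not rectified: a ray, as slopes to the right and down, at radius r is drawn at 1 + k1 r^2 times it, then the intrinsics apply), "rvec" (rotation vector, rad) and "tvec" (3), from world to camera coordinates, as OpenCV has them. Camera axes: x right, y down, z forward; pixel columns grow to the right and rows downward; lengths in m; the calibration is good to about 2 mm. A picture is of the moment at which its call begins: read the wrist's pose just before it. get_calibration takes no time and is no camera call; for the wrist camera it gives the pose at the moment of the call.
A pose or a line that the arm cannot do raises robot.IKError and nothing moves.
- robot.job_done(): hands the job in, once; it reports no verdict.
The state is a dict: "time": time; "q": joint angles; "qvel": joint speeds; "joint_torque": joint torques, N m; "tool_pos": TCP position; "tcp_rot": TCP orientation; "ft_force": force on the tool from outside, world axes, zero at the start; "torque": the same for the moment, N m; "gripper_width": finger opening in m.
Only numpy, scipy, OpenCV 4.12 (cv2) and the standard library are available. Lean on these libraries where they do the work, as an engineer would, in place of code of your own. Each camera call takes 0.05 s, during which the arm holds its last target. There are 200 camera calls.

## Working session

There is one attempt and no reset: what is moved stays moved. The work goes in short steps, each a Python script; the robot and the scene stay as the last script left them, time stands still between calls to the robot, and variables do not carry over. Pictures are saved under pics/ and viewed, about 12 in all and at most 16, crops included, and the job is handed in when it is done.

```bash
ls; mkdir -p pics
cat > h.py <<'E'
import numpy as np, cv2
from plant import robot
def cam(n):
    c=robot.get_calibration(n); f=192/np.tan(np.radians(c["vertical_fov"]/2))
    R=cv2.Rodrigues(np.array(c["rvec"],float))[0]; t=np.array(c["tvec"],float).ravel()
    return dict(f=f,cx=c["cx"],cy=c["cy"],k=c["k1"],R=R,t=t)
def ray(c,px):
    K=np.array([[c["f"],0,c["cx"]],[0,c["f"],c["cy"]],[0,0,1]])
    u=cv2.undistortPoints(np.array(px,float).reshape(-1,1,2),K,np.array([c["k"],0,0,0.])).reshape(-1,2)
    d=np.c_[u,np.ones(len(u))]@c["R"]; return -c["R"].T@c["t"],d
def onplane(c,px,z):
    o,d=ray(c,px); return o+d*((z-o[2])/d[:,2])[:,None]
def proj(c,P):
    K=np.array([[c["f"],0,c["cx"]],[0,c["f"],c["cy"]],[0,0,1]])
    return cv2.projectPoints(np.array(P,float).reshape(-1,1,3),cv2.Rodrigues(c["R"])[0],c["t"],K,np.array([c["k"],0,0,0.]))[0].reshape(-1,2)
def snap(n,save):
    c=cam(n); im=np.array(robot.grab_frame(n)); cv2.imwrite(f"pics/{save}.png",im); return c,im
E
python3 - <<'E'
from h import *
for n in("side","top","wrist"):
    c,im=snap(n,n+"0"); print(n,c["f"],c["k"],(-c["R"].T@c["t"]).round(3),c["R"][2].round(2))
s=np.hstack([cv2.imread(f"pics/{n}0.png") for n in("side","wrist")]); cv2.imwrite("pics/sw0.png",cv2.resize(s,(800,300),interpolation=cv2.INTER_AREA))
cv2.imwrite("pics/top0b.png",cv2.resize(cv2.imread("pics/top0.png"),(800,600),interpolation=cv2.INTER_CUBIC))
print(robot.observe()["tcp_rot"])
E
```

```text
pics
side 490.775899905302 -0.17189613480295096 [-0.042 -1.249  1.208] [ 0.34  0.7  -0.63]
top 356.3905741478019 -0.055620558000804954 [ 0.448 -0.028  1.139] [ 0.11 -0.01 -0.99]
wrist 342.403538724884 -0.002822284472077415 [0.2   0.571 0.374] [ 0.27 -0.14 -0.95]
[-1.79944127e+02 -1.21907681e-02  1.53369194e+02]
```

View pics/top0b.png

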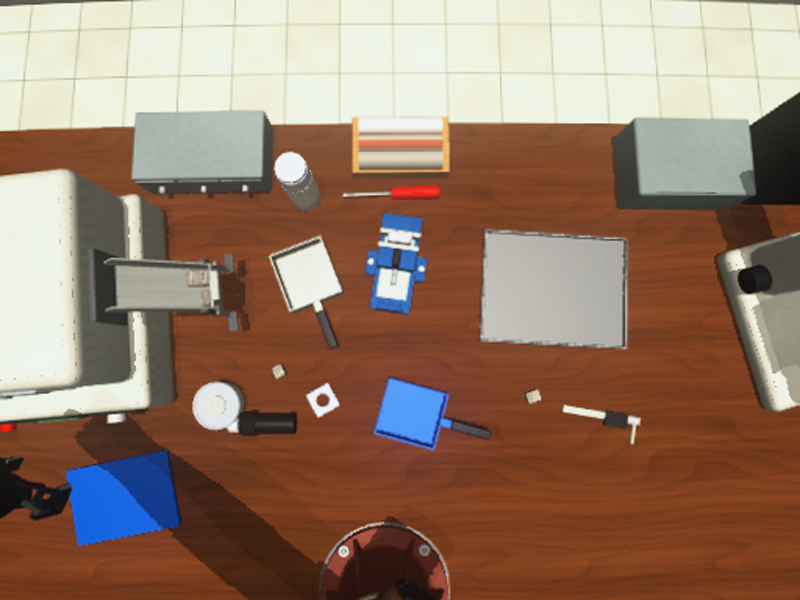

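View pics/sw0.png

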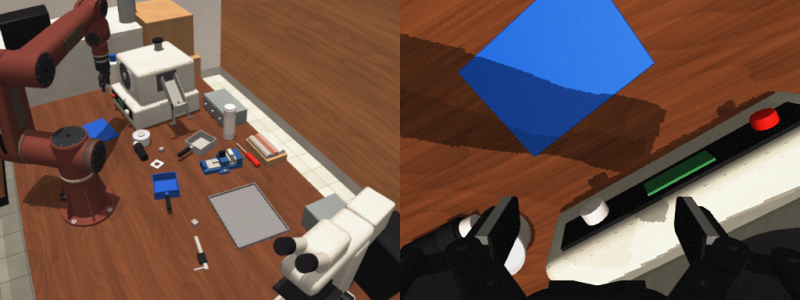

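Run:
```python
from h import *
c=cam("top"); im=cv2.imread("pics/top0.png")
s=.64
P={"rim":([(269,257),(321,236),(342,291),(288,313)],.045),"grip":([(317,308),(335,347)],.045),"off":([(278,371),(533,397)],.01),
"tray":([(484,230),(628,237),(627,348),(480,341)],.016),"vise":([(385,213),(423,217),(409,313),(371,308)],.028),"lug":([(397,255)],.092),"bil":([(400,238)],.078),"lip":([(219,262),(221,312)],.14),"feet":([(232,264),(236,321)],.1),"chute_off":([(197,278),(207,297)],.18),"tub":([(217,405)],.058),"tube":([(268,423)],.03),"gasket":([(322,400)],.005),"duster":([(290,165)],.19),"bpan":([(389,378),(447,390),(434,448),(375,434)],.045)}
for k,(p,z) in P.items(): print(k,onplane(c,np.array(p)*s,z)[:,:2].round(3).tolist())
a=cv2.resize(im[140:225,60:285],None,fx=3.5,fy=3.5,interpolation=cv2.INTER_CUBIC)
b=cv2.resize(im[225:290,100:360],None,fx=3,fy=3,interpolation=cv2.INTER_CUBIC)
w=max(a.shape[1],b.shape[1]); o=np.zeros((a.shape[0]+b.shape[0],w,3),np.uint8); o[:a.shape[0],:a.shape[1]]=a;o[a.shape[0]:,:b.shape[1]]=b
cv2.imwrite("pics/crop1.png",o); print(o.shape)
```

```text
rim [[0.653, 0.223], [0.695, 0.119], [0.584, 0.077], [0.541, 0.184]]
grip [[0.55, 0.126], [0.473, 0.091]]
off [[0.427, 0.209], [0.369, -0.304]]
tray [[0.711, -0.212], [0.695, -0.514], [0.465, -0.499], [0.483, -0.198]]
vise [[0.745, -0.009], [0.736, -0.086], [0.54, -0.055], [0.551, 0.021]]
lug [[0.646, -0.032]]
bil [[0.682, -0.038]]
lip [[0.627, 0.292], [0.536, 0.286]]
feet [[0.63, 0.28], [0.522, 0.27]]
chute_off [[0.592, 0.318], [0.559, 0.299]]
tub [[0.364, 0.316]]
tube [[0.326, 0.224]]
gasket [[0.368, 0.121]]
duster [[0.791, 0.156]]
bpan [[0.412, -0.014], [0.388, -0.127], [0.277, -0.1], [0.305, 0.014]]
(493, 788, 3)
```

View pics/crop1.png

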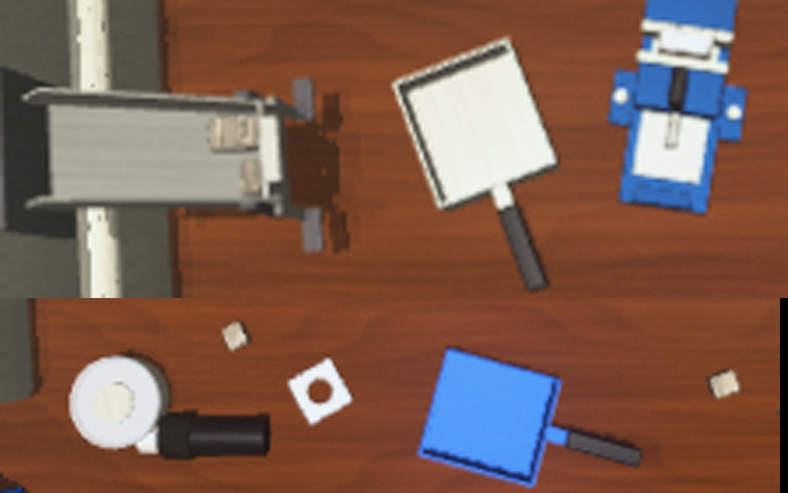

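The steel pan at (307,272) is the one meant; the one at (412,412) is blue, so it's the decoy. Bench offcuts are at (278,371) and (533,397), and there may be a third beside the tub at about (233,425). Next I'll move in and look from the wrist camera.

```bash
cat >> h.py <<'E'
def D(yaw): return [180,0,yaw]
def tcp(x,y,z): return [x,y,z]
def where(): o=robot.observe(); return np.round(o["tool_pos"],4),np.round(o["tcp_rot"],1),round(o["time"],1),round(o["gripper_width"],4),np.round(o["ft_force"],1)
E
python3 - <<'E'
from h import *
c=cam("top")
print("feet",onplane(c,[(146.3,168.6),(149.1,205.7)],.097).round(4).tolist())
print("bil,lug",onplane(c,[(255.7,151.4)],.078).round(4),onplane(c,[(253.7,165.1)],.092).round(4))
robot.line_to([.25,.30,.35],vel=.3)
print(where())
robot.move_pose([.36,.19,.35],D(20))
print(where())
c,im=snap("wrist","w1"); print((-c["R"].T@c["t"]).round(3),c["R"][2].round(2))
robot.move_pose([.50,.105,.33],D(20.5)); print(where())
c2,im2=snap("wrist","w2")
cv2.imwrite("pics/w12.png",cv2.resize(np.hstack([im,im2]),(800,300),interpolation=cv2.INTER_AREA))
np.save("w1.npy",c,allow_pickle=True);np.save("w2.npy",c2,allow_pickle=True)
E
```

```text
feet [[0.6319, 0.2878, 0.097], [0.5216, 0.2768, 0.097]]
bil,lug [[ 0.6849 -0.0374  0.078 ]] [[ 0.6402 -0.0308  0.092 ]]
(array([0.2502, 0.3005, 0.3497]), array([180. ,  -0. , 153.4]), 1.1, 0.0851, array([0.3, 0.5, 0.1]))
(array([0.3599, 0.1904, 0.3498]), array([-180. ,    0. ,   20.1]), 2.8, 0.0856, array([0.5, 0.1, 0.4]))
[0.433 0.217 0.42 ] [-0.28 -0.1  -0.95]
(array([0.4998, 0.105 , 0.3298]), array([-180. ,    0. ,   20.5]), 3.6, 0.0854, array([0.3, 0.8, 0. ]))
```

View pics/w12.png

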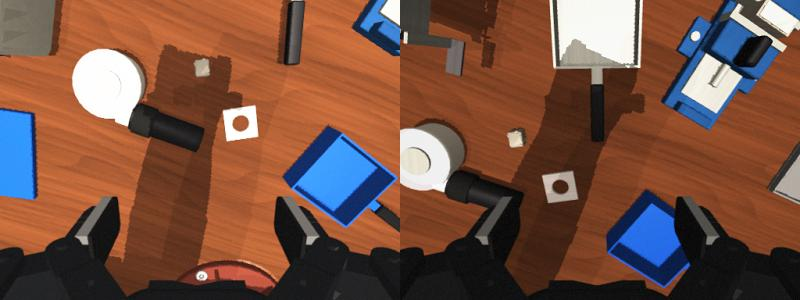

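Run:
```python
from h import *
c=np.load("w2.npy",allow_pickle=True).item(); im=cv2.imread("pics/w2.png")
# dark grip mask
g=im.max(2); m=((g<70)&(im.max(2)-im.min(2)<25)).astype(np.uint8); m[:, :200]=0; m[:,300:]=0; m[200:]=0; m[:95]=0
n,l,st,ce=cv2.connectedComponentsWithStats(m); i=1+st[1:,4].argmax(); print(st[i])
pts=np.argwhere(l==i)[:,::-1]; r=cv2.minAreaRect(pts.astype(np.float32)); print(r)
B=cv2.boxPoints(r); W=onplane(c,B,.045); print(W.round(4).tolist()); print("mid",W.mean(0).round(4))
e=[W[(k+1)%4]-W[k] for k in range(4)]; print([ (round(np.linalg.norm(v)*1000), round(np.degrees(np.arctan2(v[1],v[0])),1)) for v in e])
print("front rim",onplane(c,np.array([(553-400,68),(641-400,68)])/.78125,.045).round(4))
```

```text
[ 244  108   17   74 1223]
((252.0, 144.5), (73.0, 16.0), 90.0)
[[0.5457, 0.1303, 0.045], [0.5514, 0.1151, 0.045], [0.4795, 0.0877, 0.045], [0.4735, 0.1039, 0.045]]
mid [0.5125 0.1092 0.045 ]
[(16, np.float64(-69.5)), (77, np.float64(-159.1)), (17, np.float64(110.5)), (77, np.float64(20.1))]
front rim [[0.548  0.1821 0.045 ]
 [0.5872 0.0772 0.045 ]]
```

Run:
```python
from h import *
yaw=20.7; d=np.array([np.cos(np.radians(yaw)),np.sin(np.radians(yaw))]); C=np.array([.6238,.1512]); T=C-.1*d
robot.move_pose([*T,.20],D(yaw)); robot.line_to([*T,.090],vel=.12,guard=10); print(where())
robot.set_gripper(0.0); print(where())
robot.line_to([*T,.125],vel=.08); print(where())
robot.line_to([.5886,.09,.130],vel=.12,rotation=D(95.7)); print(where())
c,im=snap("wrist","w3"); c2,s=snap("side","s3")
np.save("w3.npy",c,allow_pickle=True)
s=cv2.resize(s[60:240,120:360],(512,384),interpolation=cv2.INTER_CUBIC)
cv2.imwrite("pics/w3s.png",cv2.resize(np.hstack([im,s]),(800,300),interpolation=cv2.INTER_AREA))
```

```text
(array([0.5309, 0.1158, 0.091 ]), array([ 1.80e+02, -1.00e-01,  2.07e+01]), 5.3, 0.0855, array([ 0.3, -0.1, -0.2]))
(array([0.5304, 0.1159, 0.0902]), array([180. ,  -0. ,  20.7]), 5.9, 0.0172, array([0.2, 1.5, 2.3]))
(array([0.5304, 0.1158, 0.1253]), array([180. ,  -0. ,  20.7]), 6.5, 0.0171, array([-0.8,  0.1, -1.5]))
(array([0.5884, 0.09  , 0.1297]), array([-180. ,   -0. ,   95.7]), 8.0, 0.0168, array([-0.6, -0.2, -0.9]))
```

View pics/w3s.png

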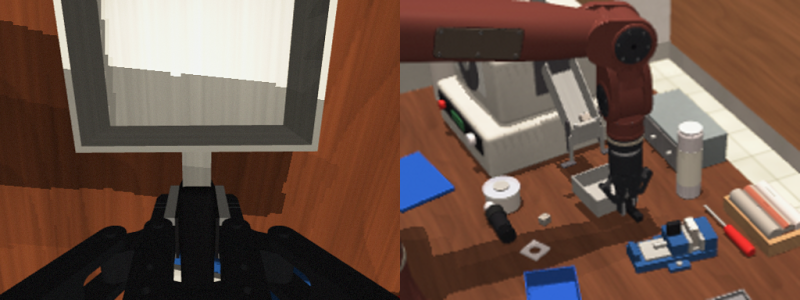

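Run:
```python
from h import *
c=np.load("w3.npy",allow_pickle=True).item()
p=onplane(c,np.array([(77,152),(320,149)])/.78125,.0847); print(p.round(4)); v=p[0]-p[1]; print(np.linalg.norm(v),np.degrees(np.arctan2(v[1],v[0]))-90)
print("expected front mid",.5884+.04*np.cos(np.radians(95.7)),.09+.04*np.sin(np.radians(95.7)),"got",p.mean(0))
robot.line_to([.5886,.09,.114],vel=.1)
robot.line_to([.5886,.1639,.114],vel=.08,guard=6); print(where())
c,im=snap("wrist","w4"); ct,t=snap("top","t4"); np.save("w4.npy",c,allow_pickle=True)
t=cv2.resize(t[135:235,60:193],(512,384),interpolation=cv2.INTER_CUBIC)
cv2.imwrite("pics/w4t.png",cv2.resize(np.hstack([im,t]),(800,300),interpolation=cv2.INTER_AREA))
```

```text
[[0.5311 0.1231 0.0847]
 [0.6409 0.1354 0.0847]]
0.1104100250556732 -263.6224589030262
expected front mid 0.5844272100102544 0.12980222279844905 got [0.58599175 0.12926862 0.0847    ]
(array([0.5886, 0.1636, 0.114 ]), array([-180. ,    0. ,   95.7]), 9.4, 0.0174, array([-0.1, -0.4, -2.3]))
```

View pics/w4t.png

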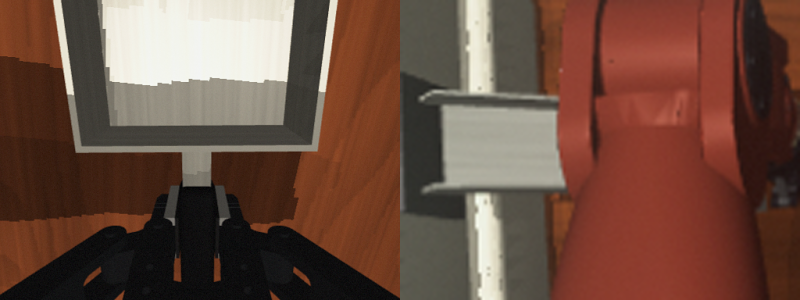

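Run:
```python
from h import *
for z in (.13,.14,.15,.16,.168,.176):
    robot.line_to([.5872,.1639,z],vel=.04,guard=15); print(where())
robot.pause(3); print(where())
c,s=snap("side","s5")
cv2.imwrite("pics/s5c.png",cv2.resize(s[60:200,160:340],(720,560),interpolation=cv2.INTER_CUBIC))
```

```text
(array([0.5874, 0.1639, 0.1303]), array([180. ,   0. ,  95.7]), 10.1, 0.0171, array([ 0.8,  0.6, -2. ]))
(array([0.5873, 0.1639, 0.1402]), array([180. ,   0. ,  95.7]), 10.5, 0.0172, array([ 0.4, -0.1, -2.9]))
(array([0.5874, 0.1639, 0.1504]), array([180. ,  -0. ,  95.7]), 10.9, 0.0168, array([-0.9,  0.6, -1.7]))
(array([0.5874, 0.164 , 0.1604]), array([180. ,  -0. ,  95.7]), 11.3, 0.0168, array([-0.1, -0.7, -1.4]))
(array([0.5873, 0.1639, 0.1684]), array([180. ,   0. ,  95.7]), 11.6, 0.017, array([ 1.1,  0.9, -4. ]))
(array([0.5874, 0.1639, 0.1764]), array([180. ,  -0. ,  95.7]), 12.0, 0.0168, array([ 0.3,  0.4, -4. ]))
(array([0.5872, 0.1639, 0.176 ]), array([-180. ,   -0. ,   95.7]), 15.0, 0.0169, array([ 0.8,  0.5, -3.6]))
```

View pics/s5c.png

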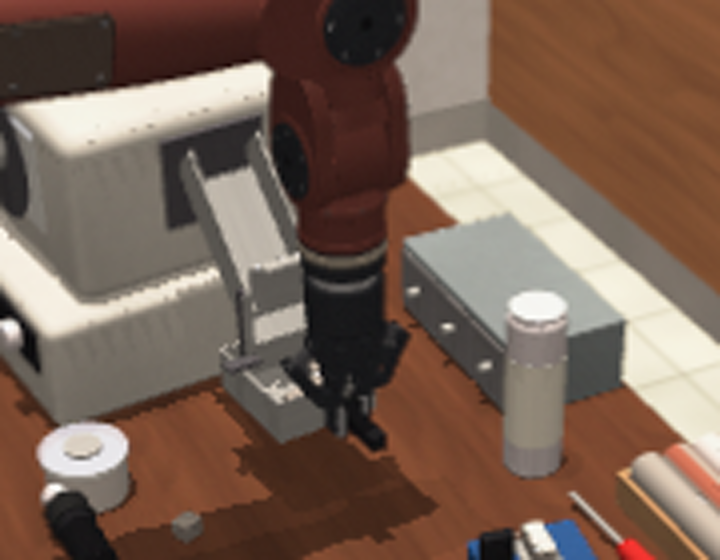

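Run:
```python
from h import *
c,im=snap("wrist","w6"); cv2.imwrite("pics/w6c.png",im[:260])
```

```text
(no output)
```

View pics/w6c.png

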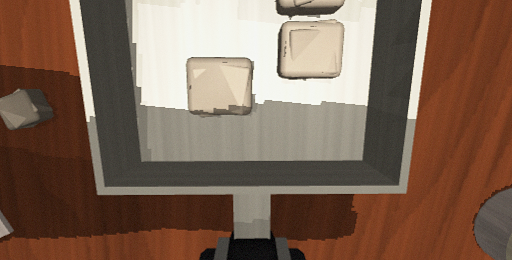

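Run:
```python
from h import *
robot.pause(1.0)
robot.line_to([.5872,.1639,.114],vel=.06); print(where())
robot.line_to([.5886,.08,.114],vel=.08)
robot.line_to([.5886,.06,.25],vel=.12)
c0,t0=snap("top","t7a")
robot.line_to([.46,-.02,.26],vel=.10,rotation=D(50)); 
robot.line_to([.44,-.20,.26],vel=.10,rotation=D(-3.5)); print(where())
c,t=snap("top","t7"); cw,w=snap("wrist","w7"); np.save("w7.npy",cw,allow_pickle=True)
a=cv2.resize(t[135:235,60:193],(512,384),interpolation=cv2.INTER_CUBIC)
cv2.imwrite("pics/w7t.png",cv2.resize(np.hstack([w,a]),(800,300),interpolation=cv2.INTER_AREA))
```

```text
(array([0.5875, 0.164 , 0.1146]), array([180. ,  -0. ,  95.7]), 17.3, 0.0169, array([ 0.2, -0.2, -1.1]))
(array([ 0.4401, -0.1997,  0.26  ]), array([-180. ,   -0. ,   -3.5]), 23.4, 0.0167, array([ 0.1,  0.4, -3.2]))
```

View pics/w7t.png

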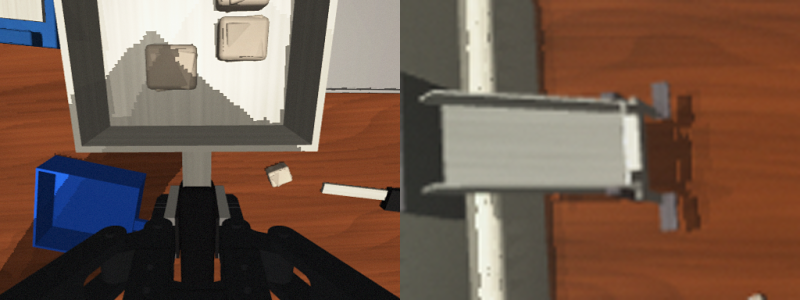

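Run:
```python
from h import *
robot.line_to([.4928,-.275,.17],vel=.12)
robot.line_to([.4928,-.275,.105],vel=.06)
print(robot.line_to([.4928,-.275,.0935],vel=.02,guard=4),where())
robot.set_gripper(.05); print(where())
robot.line_to([.4928,-.275,.25],vel=.12)
robot.set_gripper(.085)
robot.line_to([.40,-.26,.33],vel=.2); print(where())
c,t=snap("top","t8"); cw,w=snap("wrist","w8"); np.save("w8.npy",cw,allow_pickle=True)
a=cv2.resize(t[130:290,220:433],(512,384),interpolation=cv2.INTER_CUBIC)
cv2.imwrite("pics/w8t.png",cv2.resize(np.hstack([w,a]),(800,300),interpolation=cv2.INTER_AREA))
```

```text
True (array([ 0.4926, -0.2749,  0.0942]), array([-180. ,    0. ,   -3.5]), 26.5, 0.0171, array([-0. , -0. ,  4.4]))
(array([ 0.4919, -0.2743,  0.0931]), array([-1.799e+02,  1.000e-01, -3.500e+00]), 26.9, 0.0502, array([-0. ,  0.4, -0.6]))
(array([ 0.4003, -0.2601,  0.3293]), array([-1.799e+02,  1.000e-01, -3.500e+00]), 29.6, 0.0846, array([-0.9,  0.7,  0.4]))
```

View pics/w8t.png

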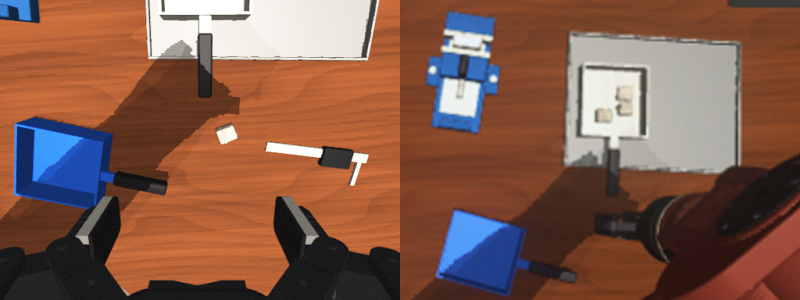

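```bash
cat >> h.py <<'E'
def offcuts(c,im,near,r=.05,z=.012):
    hsv=cv2.cvtColor(im,cv2.COLOR_BGR2HSV)
    m=((hsv[...,1]<75)&(hsv[...,2]>85)).astype(np.uint8)
    out=[]
    for k in cv2.findContours(m,cv2.RETR_EXTERNAL,cv2.CHAIN_APPROX_NONE)[0]:
        if cv2.contourArea(k)<30: continue
        W=onplane(c,k.reshape(-1,2),z)[:,:2]
        R=cv2.minAreaRect((W*1000).astype(np.float32)); ctr=np.array(R[0])/1000
        if np.linalg.norm(ctr-near)<r and max(R[1])<45: out.append((ctr.round(4),np.round(R[1],1),round(R[2],1)))
    return out
def grab(ctr,yaw,z=.077):
    o=robot.observe(); y0=o["tcp_rot"][2]
    yaw=yaw+180*round((y0-yaw)/180)
    robot.line_to([*ctr,.16],vel=.2,rotation=D(yaw)); robot.set_gripper(.06)
    hit=robot.line_to([*ctr,z],vel=.08,guard=8); robot.set_gripper(0); w=where()
    robot.line_to([*ctr,.20],vel=.15); return hit,w,where()
E
python3 - <<'E'
from h import *
c=np.load("w8.npy",allow_pickle=True).item(); im=cv2.imread("pics/w8.png")
r=offcuts(c,im,np.array([.369,-.304])); print(r)
print("pan front rim",onplane(c,np.array([(160,15),(249,14)])/.78125,.049).round(4))
ct=cam("top"); sc=213/512*512/400
T=lambda p:(220+p[0]*213/400,130+p[1]*160/300)
print("tray",onplane(ct,[T(p) for p in[(568-400,33),(740-400,42),(739-400,175),(564-400,166)]],.016).round(3)[:,:2].tolist())
print("pan rim",onplane(ct,[T(p) for p in[(580-400,65),(648-400,69),(645-400,137),(580-400,134)]],.049).round(3)[:,:2].tolist())
E
```

```text
[(array([ 0.3748, -0.3021]), array([27.1, 27.5]), 20.1)]
pan front rim [[ 0.5349 -0.2239  0.049 ]
 [ 0.5295 -0.3293  0.049 ]]
tray [[0.71, -0.211], [0.693, -0.511], [0.463, -0.497], [0.482, -0.198]]
pan rim [[0.648, -0.224], [0.64, -0.338], [0.527, -0.328], [0.533, -0.221]]
```

Run:
```python
from h import *
print(grab(np.array([.3745,-.3025]),20.1))
d=np.array([np.cos(np.radians(-3)),np.sin(np.radians(-3))]); n=np.array([-d[1],d[0]])
P=np.array([.592,-.280])+.022*d+.026*n
robot.line_to([*P,.20],vel=.2,rotation=D(-3)); robot.line_to([*P,.112],vel=.1,guard=8); print(where())
robot.set_gripper(.05); robot.line_to([*P,.22],vel=.2)
# go look at other offcut
robot.line_to([.45,-.05,.3],vel=.3); robot.move_pose([.34,.12,.33],D(30)); print(where())
c,w=snap("wrist","w9"); print(offcuts(c,w,np.array([.427,.209]),.08))
ct,t=snap("top","t9"); print(proj(c,[.427,.209,.01]))
a=cv2.resize(t[130:290,220:433],(512,384),interpolation=cv2.INTER_CUBIC)
cv2.imwrite("pics/w9t.png",cv2.resize(np.hstack([w,a]),(800,300),interpolation=cv2.INTER_AREA))
```

```text
(False, (array([ 0.3748, -0.3029,  0.0777]), array([179.9,  -0. ,  20.1]), 32.7, 0.0254, array([0.3, 0.4, 5.8])), (array([ 0.3742, -0.3021,  0.1988]), array([-179.9,    0. ,   20.1]), 33.7, 0.0251, array([-0.3, -0.3, -0.4])))
(array([ 0.6156, -0.2552,  0.1126]), array([180.,  -0.,  -3.]), 36.1, 0.0253, array([-0.2, -0.5, -0.9]))
(array([0.3408, 0.1194, 0.3296]), array([180. ,   0. ,  29.9]), 39.0, 0.0499, array([ 0.4,  0.1, -0.3]))
[(array([0.4307, 0.2087]), array([24.9, 21.8]), 29.9)]
[[217.96663397  39.54916287]]
```

View pics/w9t.png

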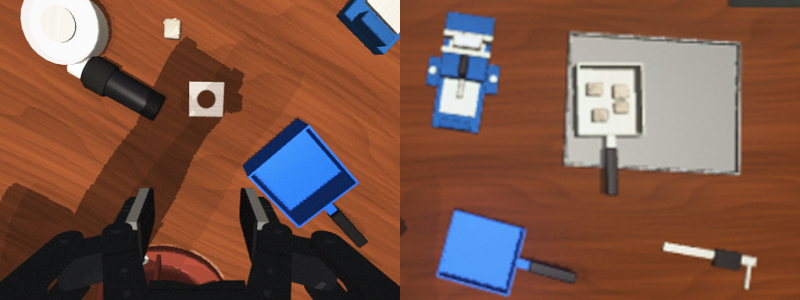

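Run:
```python
from h import *
ct=cam("top"); T=lambda p:(220+p[0]*213/400,130+p[1]*160/300)
W=onplane(ct,[T(p) for p in[(576-400,62),(644-400,65),(642-400,137),(576-400,133)]],.049)[:,:2]; print(W.round(3).tolist(),W.mean(0))
im=cv2.imread("pics/w9.png"); k=cv2.resize(im[0:170,0:260],(780,510),interpolation=cv2.INTER_CUBIC); cv2.imwrite("pics/tab.png",k)
print(grab(np.array([.4303,.2085]),29.9))
C=W.mean(0); d=np.array([np.cos(np.radians(-3)),np.sin(np.radians(-3))]); n=np.array([-d[1],d[0]])
P=C-.026*d-.026*n
robot.line_to([.45,-.02,.25],vel=.25,rotation=D(10))
robot.line_to([*P,.20],vel=.25,rotation=D(-3)); robot.line_to([*P,.112],vel=.1,guard=8); print(where())
robot.set_gripper(.045); robot.line_to([*P,.22],vel=.2)
robot.line_to([.46,-.1,.3],vel=.3); robot.move_pose([.55,-.015,.25],D(-9)); print(where())
c,w=snap("wrist","w10"); np.save("w10.npy",c,allow_pickle=True)
cv2.imwrite("pics/w10t.png",cv2.resize(np.hstack([w,cv2.resize(k,(512,384))]),(800,300),interpolation=cv2.INTER_AREA))
```

```text
[[0.653, -0.218], [0.647, -0.332], [0.527, -0.323], [0.535, -0.215]] [ 0.59053718 -0.27192051]
(False, (array([0.4307, 0.2086, 0.0776]), array([ 1.80e+02, -1.00e-01,  2.99e+01]), 42.2, 0.0196, array([-1.1, -0.3,  5. ])), (array([0.4298, 0.2084, 0.1988]), array([-1.80e+02,  1.00e-01,  2.99e+01]), 43.2, 0.0193, array([ 0.1, -0.2, -0.9])))
(array([ 0.5636, -0.2969,  0.1129]), array([ 1.8e+02, -1.0e-01, -3.0e+00]), 46.7, 0.0196, array([-0.6, -0.5,  0.4]))
(array([ 0.5501, -0.0154,  0.2484]), array([-180. ,    0.2,   -9. ]), 49.3, 0.0451, array([-0.4,  0.5, -0.1]))
```

View pics/w10t.png

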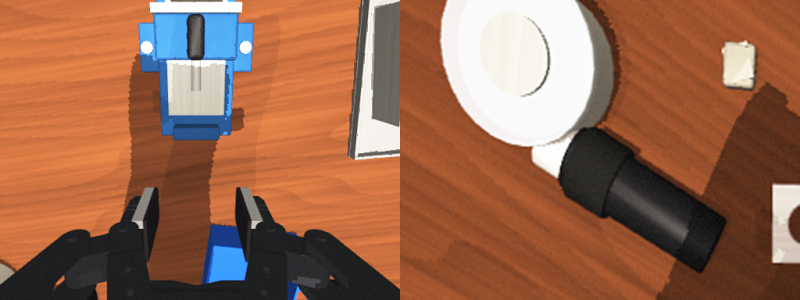

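Run:
```python
from h import *
c=np.load("w10.npy",allow_pickle=True).item(); s=1/.78125
q=lambda p,z:onplane(c,np.array(p,float)*s,z)[:,:2].round(4).tolist()
print("lug base near",q([(196,59)],.058),"lug top far/side",q([(188,16),(204,16)],.092),"bolts",q([(147,47),(246,47)],.04),"bed",q([(169,115),(226,113)],.028),q([(154,14),(241,12)],.058))
# go higher/back for a billet view
robot.move_pose([.50,-.01,.38],D(-9)); c,w=snap("wrist","w11"); np.save("w11.npy",c,allow_pickle=True)
cv2.imwrite("pics/w11c.png",cv2.resize(w[0:200,160:360],(600,600),interpolation=cv2.INTER_CUBIC))
```

```text
lug base near [[0.6306, -0.0275]] lug top far/side [[0.6621, -0.0263], [0.6602, -0.0385]] bolts [[0.6493, 0.018], [0.6342, -0.0774]] bed [[0.578, 0.011], [0.5704, -0.0511]] [[0.6736, 0.0032], [0.6632, -0.0728]]
```

View pics/w11c.png

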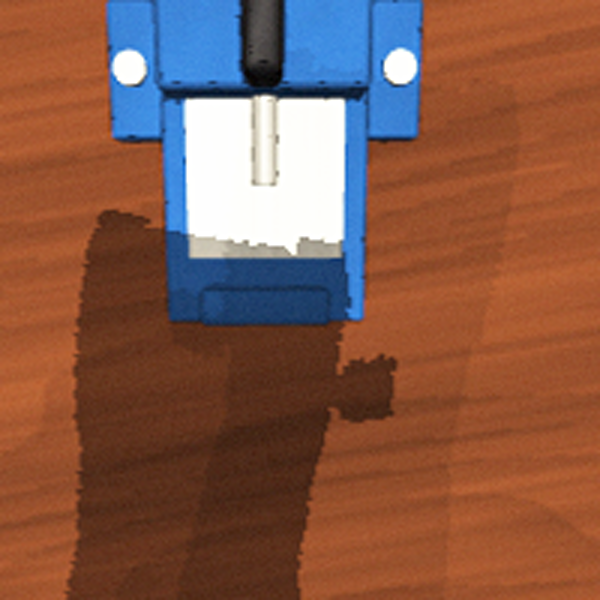

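Run:
```python
from h import *
d=np.array([np.cos(np.radians(-9)),np.sin(np.radians(-9))]); L=np.array([.645,-.0305])
robot.move_pose([*L,.24],D(-9)); robot.set_gripper(.05)
print(robot.line_to([*L,.138],vel=.08,guard=8),where())
robot.set_gripper(0); print(where())
for s in (.012,.024,.034):
    print(robot.line_to([*(L-s*d),.138],vel=.05,guard=25),where())
robot.set_gripper(.05); robot.line_to([*(L-.034*d),.24],vel=.15)
robot.line_to([.53,-.015,.30],vel=.2); c,w=snap("wrist","w12"); np.save("w12.npy",c,allow_pickle=True)
robot.move_pose([.45,-.2,.30],D(-9));ct,t=snap("top","t12")
a=cv2.resize(t[125:215,205:325],(512,384),interpolation=cv2.INTER_CUBIC)
cv2.imwrite("pics/w12t.png",cv2.resize(np.hstack([w,a]),(800,300),interpolation=cv2.INTER_AREA))
```

```text
False (array([ 0.6454, -0.0306,  0.1387]), array([ 1.8e+02, -1.0e-01, -9.0e+00]), 52.5, 0.0498, array([-0.7, -0.2,  0.2]))
(array([ 0.6453, -0.0296,  0.1386]), array([-179.9,   -0. ,   -9. ]), 52.9, 0.0132, array([0.4, 4.8, 3.3]))
False (array([ 0.6332, -0.0277,  0.1385]), array([-179.9,   -0. ,   -8.9]), 53.3, 0.013, array([-0.6,  4.5,  3.5]))
False (array([ 0.6214, -0.0259,  0.1385]), array([-179.9,   -0. ,   -9. ]), 53.6, 0.0125, array([0.2, 5.1, 3.4]))
False (array([ 0.6115, -0.0244,  0.1385]), array([-179.9,   -0. ,   -9. ]), 54.0, 0.0131, array([-1.2,  5.7,  4.1]))
```

View pics/w12t.png

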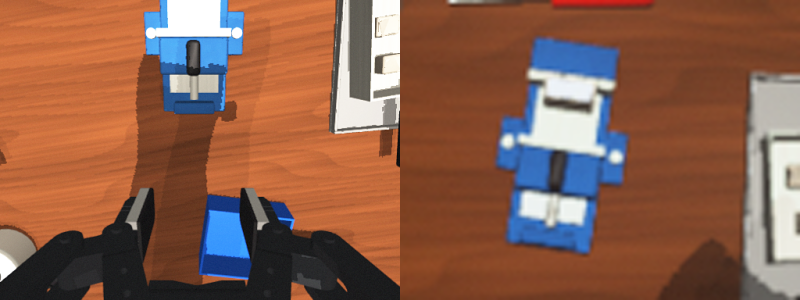

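Run:
```python
from h import *
d=np.array([np.cos(np.radians(-9)),np.sin(np.radians(-9))]); B=np.array([.6855,-.0363])-.003*d
robot.move_pose([*B,.25],D(-9)); robot.set_gripper(.085)
print(robot.line_to([*B,.119],vel=.06,guard=6),where())
c,w=snap("wrist","w13")
robot.set_gripper(0); print(where())
robot.line_to([*B,.16],vel=.06); robot.line_to([*B,.24],vel=.15); print(where())
c2,w2=snap("wrist","w14")
cv2.imwrite("pics/w13t.png",cv2.resize(np.hstack([w,w2]),(800,300),interpolation=cv2.INTER_AREA))
```

```text
False (array([ 0.6827, -0.0359,  0.1193]), array([180.,  -0.,  -9.]), 60.8, 0.0846, array([ 0.1,  0. , -0.1]))
(array([ 0.6827, -0.0359,  0.1193]), array([180.,  -0.,  -9.]), 61.2, 0.045, array([-0.3, -0.1,  2.4]))
(array([ 0.6823, -0.0358,  0.2388]), array([-1.8e+02,  1.0e-01, -9.0e+00]), 62.8, 0.0453, array([-0.6, -0.4, -0.6]))
```

View pics/w13t.png

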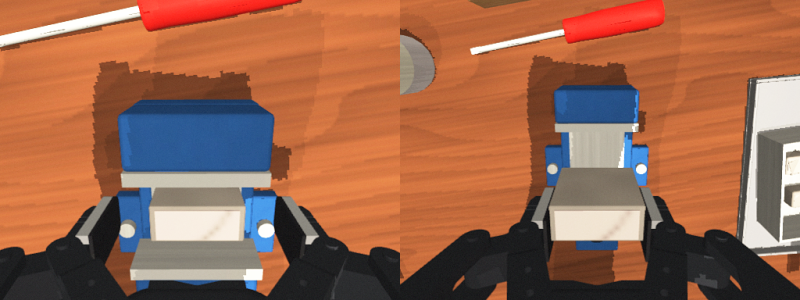

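Run:
```python
from h import *
P=[.573,-.428]
robot.line_to([.57,-.2,.26],vel=.2,rotation=D(-6)); robot.line_to([*P,.20],vel=.2,rotation=D(-3.3))
robot.line_to([*P,.105],vel=.08); print(robot.line_to([*P,.0945],vel=.02,guard=4),where())
robot.set_gripper(.062); print(where()); robot.line_to([*P,.2],vel=.08)
# shut the vise
robot.line_to([.5,-.15,.3],vel=.25)
d=np.array([np.cos(np.radians(-9)),np.sin(np.radians(-9))]); L=np.array([.6115,-.0244])
robot.move_pose([*L,.24],D(-9)); robot.set_gripper(.05)
print(robot.line_to([*L,.138],vel=.08,guard=8),where()); robot.set_gripper(0); print(where())
for s in (.02,.04,.05,.056):
    print(robot.line_to([*(L+s*d),.138],vel=.04,guard=18),where())
```

```text
True (array([ 0.573 , -0.428 ,  0.0953]), array([-180. ,    0. ,   -3.3]), 67.1, 0.0452, array([0.2, 0.1, 5.1]))
(array([ 0.5724, -0.4274,  0.094 ]), array([-1.799e+02,  1.000e-01, -3.300e+00]), 67.4, 0.0619, array([-0.4,  0.5,  0. ]))
False (array([ 0.6119, -0.0245,  0.1387]), array([ 1.8e+02, -1.0e-01, -9.0e+00]), 72.7, 0.05, array([0.1, 0.2, 0.4]))
(array([ 0.6117, -0.0243,  0.1385]), array([-180.,   -0.,   -9.]), 73.1, 0.0135, array([-1.2,  1.6,  4. ]))
False (array([ 0.6316, -0.0274,  0.1385]), array([-180.,   -0.,   -9.]), 73.8, 0.0131, array([-0.5,  2.5,  4. ]))
False (array([ 0.6513, -0.0305,  0.1385]), array([-180.,   -0.,   -9.]), 74.4, 0.0128, array([0.6, 3.5, 4.8]))
False (array([ 0.6613, -0.032 ,  0.1385]), array([-1.8e+02, -1.0e-01, -9.0e+00]), 74.8, 0.0129, array([0.6, 3.2, 4.5]))
True (array([ 0.6636, -0.0323,  0.1384]), array([180. ,   0.4,  -9. ]), 75.0, 0.0129, array([-5.1,  0.8,  7. ]))
```

Run:
```python
from h import *
p=robot.observe()["tool_pos"]
robot.set_gripper(.05); robot.line_to([p[0],p[1],.26],vel=.15)
robot.line_to([.50,.0,.32],vel=.2); robot.move_pose([.36,.15,.36],D(-9)); print(where())
ct,t=snap("top","t15"); cs,s=snap("side","s15")
a=cv2.resize(t[115:300,40:425],(800,384),interpolation=cv2.INTER_CUBIC)
b=cv2.resize(s[150:300,220:420],(288,216),interpolation=cv2.INTER_CUBIC); k=cv2.resize(t[145:230,300:410],(280,216),interpolation=cv2.INTER_CUBIC)
o=np.zeros((600,800,3),np.uint8); o[:384]=a; o[384:,:288]=b; o[384:,300:580]=k
cv2.imwrite("pics/fin.png",o)
```

```text
(array([0.36, 0.15, 0.36]), array([180.,   0.,  -9.]), 82.4, 0.0501, array([ 0.4, -0. , -1.4]))
```

View pics/fin.png

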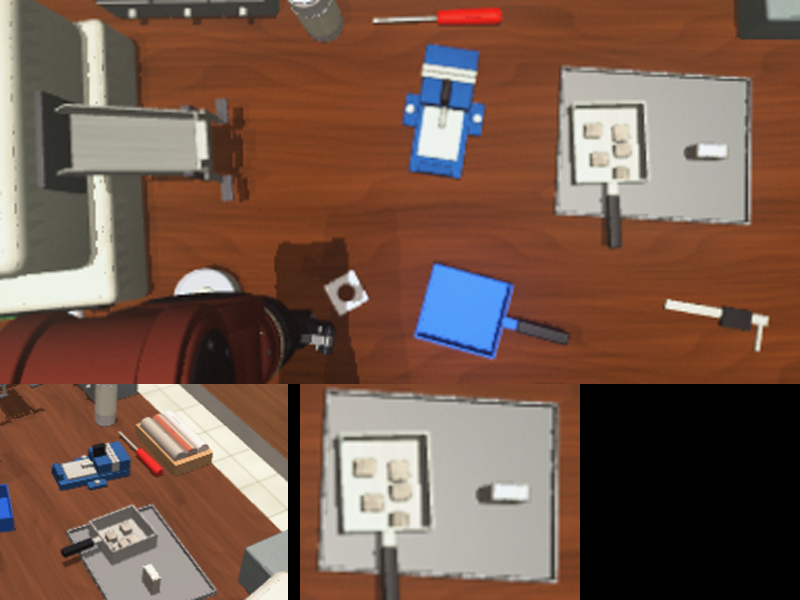

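Run:
```python
from h import *
robot.job_done()
```

```text
the job is handed in; nothing more can be done
```

The job is finished and handed in, at about 82 s of the 210 s on the robot's clock.

**What I did:**
- **Offcuts:** I held the steel pan under the chute and lifted the gate with its rim, which released three offcuts. I stood the pan in the grey tray and added the two offcuts from the bench.
- **Vise and billet:** I slid the jaw open about 34 mm and set the billet upright on the tray floor. I then pushed the jaw shut until it hit the stop, about 18.5 mm past where it had clamped the billet.

**What the last pictures (top and side) showed:**
- The chute was empty and the gate shut.
- Five offcuts were in the pan.
- The pan stood flat in the tray, with the billet upright beside it.
- The vise was shut.
- The other things in view were where they had been. The arm hid the lens tube and part of the tub in the last picture.

**What disagreed:**
- After I set the pan in the tray, a later picture put it about 8 mm to one side, possibly the announced knock. I dropped the last offcut at the new position and left the pan there, about 8 mm clear of the tray wall by my estimate.
- While the gate was lifted, the wrist force was too noisy to show when the feet made contact. I judged that the gate had opened from the pictures.

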